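# Sort the desk clutter into the trays

## Robot

A 6-joint arm with a two-finger parallel gripper is mounted at the origin on the work surface. World frame = base frame: x ahead of the robot, y to its left, z up, the work surface at z = 0. Lengths are in mm, angles in degrees, forces in N, time in s.
With the tool pointing down it reaches from about 400 to 925 mm from the base axis. Payload 12.5 kg.
Tool frame: the origin (TCP) lies at the very end of the fingers, on their centre line; the grasp point (between the pads) lies hold_point_z behind it (hold_point_z is the distance from the TCP to the grasp point, in mm); z points along the fingers, y is the line along which they close (so a half turn about z gives the same grasp; the last joint's range is limited). The gripper opens to 95 mm and grips with 3 to 60 N. Pads are 20 mm wide; open, the fingers measure 119 mm over their backs; the gripper's body (75 mm by 180 mm) begins 59 mm behind the grasp point.
Start: joints at [70.038, 28.126, 89.318, -0, 62.55, -6.05], TCP at [150.245, 606.69, 214.661] pointing down, gripper open.
Joint ranges: [-177.58, 177.58], [-47.91, 125.51], [2.72, 160], [-65.01, 245.01], [3.68, 167.84], [-153.87, 153.87]. Speed limits (degrees/s): [127.2, 127.2, 159.86, 180, 180, 180].

## Interface

Orientations are given as [roll, pitch, yaw] about the fixed x, y, z axes, in that order (R = Rz(yaw) Ry(pitch) Rx(roll)).
In Python, from rig import * gives the robot as it stands.
- The arm moves only by the tool arm_command, never from a script. Its argument "motion" is a list of rows, each a list of 5 numbers: the shift along the tool's x, y, z in mm, then the turn about the tool's z in rad, then the finger opening in mm, from 0 to 95.1. A call has exactly 5 rows; each row shifts and turns the commanded pose from where the row before left it, along the tool's axes as they then stand; what a row does not reach is not made up. A row lasts 1/8 s, in which the tool goes at most 62.5 mm and 10.7 degrees, less where a joint would pass 70% of its speed; a pose out of reach is approached as far as the arm can. A call is refused whole if a number of a shift passes 62.5 or a number of a turn 0.188, either way. A call with a gripper value outside its range is refused whole. The fingers move at their own pace and stop on an object; "squeeze" is the grip in N (left out, the last holds). Time passes only in rows, so rows that do not move let the fingers close, or fill a call up. It gives the time, the measured TCP pose, the force, the opening and the grip force at its end, in the units of the state.
- read_state(): the state, without advancing time (a new reading comes with each control period).
- get_image(name): name is "scene" or "top"; returns the picture (480x640x3 uint8, blue, green, red); there is no depth.
- get_calibration(name): a dict with "camera_matrix" (3x3 intrinsics, pixels), "dist" ([k1, k2, p1, p2, k3] as OpenCV has them; the pictures are not rectified), "R" (3x3) and "t" (3): a world point X has camera coordinates R X + t. Camera axes: x right, y down, z forward; pixel columns grow to the right and rows downward; lengths in mm; the calibration is good to about 2 mm. A picture is of the moment at which its call begins. get_calibration takes no time and is no camera call.
- close_job(): hands the job in; it is judged then, once.
The state is a dict: "time": time; "joint_pos": joint angles; "qd": joint speeds; "effort": joint torques, N m; "tool_pos": TCP position; "tcp_rot": TCP orientation; "contact_force": force on the tool from outside, world axes, zero at the start; "moment": the same for the moment, N m; "grip_width": finger opening in mm; "grip_force": force on a finger pad.
Only numpy, scipy, OpenCV 4.12 (cv2) and the standard library are available. Lean on these libraries where they do the work, as an engineer would, in place of code of your own. Each camera call takes 0.05 s, during which the arm holds its last target. There are 200 camera calls.

## Task

Tidy the desk by sorting the small things into the trays: lay both highlighters lengthwise, side by side, in the blue tray, both rolls of tape flat, side by side, in the green tray, and stand the stapler upright in the white tray. Each must rest flat on its tray's floor, so set things down rather than dropping or throwing them, and leave the mug and the book where they are.

Things in the scene. Friction and masses are not known exactly. Their poses are not given: they have to be found in the camera images.
- blue_tray: Blue desk tray, fixed to the desk: 165 long (its x) x 125 wide (its y) x 24 mm high, walls and floor 4 mm thick, so 157 x 117 mm inside; origin at the centre of its underside (inner floor 4 mm above it), z up. It stands at a different place and its long side lies within about 15 degrees of left-right (world y); the three trays differ only in colour. For the highlighters.
- green_tray: Green desk tray, fixed to the desk: 165 long (its x) x 125 wide (its y) x 24 mm high, walls and floor 4 mm thick, so 157 x 117 mm inside; origin at the centre of its underside (inner floor 4 mm above it), z up. It stands at a different place and its long side lies within about 15 degrees of left-right (world y); the three trays differ only in colour. For the tape rolls.
- white_tray: White desk tray, fixed to the desk: 165 long (its x) x 125 wide (its y) x 24 mm high, walls and floor 4 mm thick, so 157 x 117 mm inside; origin at the centre of its underside (inner floor 4 mm above it), z up. It stands at a different place and its long side lies within about 15 degrees of left-right (world y); the three trays differ only in colour. For the stapler.
- yellow_marker: Yellow highlighter lying on its broad face: flat bar 105 long (x) x 26 wide (y) x 16 mm thick, 30 g, black cap on the +x third; origin at mid-length and mid-width on its underside, z up. Lies at any yaw. Rigid; grip it across its 26 mm width.
- orange_marker: Orange highlighter lying on its broad face: flat bar 105 long (x) x 26 wide (y) x 16 mm thick, 30 g, black cap on the +x third; origin at mid-length and mid-width on its underside, z up. Lies at any yaw. Rigid; grip it across its 26 mm width.
- red_tape: Red roll of tape lying flat: ring of 50 mm outer diameter, 28 mm hole, 22 mm high, 50 g; origin on its axis at the underside, z up (axis vertical).
- white_tape: Off-white roll of tape lying flat: ring of 50 mm outer diameter, 28 mm hole, 22 mm high, 50 g; origin on its axis at the underside, z up (axis vertical).
- stapler: Small black stapler with a steel strip, standing on its base: 70 long (x) x 26 wide (y, base; the upper arm is 24 wide, from 13 to 31 mm up) x 36 mm high, 120 g; origin at the centre of its underside, z up. Any yaw. Grip it across its width.
- mug: Bystander: white mug, 76 mm across, 85 mm high, with a handle on its +y side reaching about 30 mm further; origin at the centre of its underside.
- book: Bystander: closed burgundy pocket book lying flat, 150 (x) x 110 (y) x 24 mm; origin at the centre of its underside.
Mind the look-alikes: they are no part of the job. Several things look just like the white_tray: the one meant starts farthest to the robot's left.

How it is judged:
By the outcome, as a careful person would: the job done as asked, in the order asked, and still so for the second after the job is handed in, with the robot touching nothing.
It also fails if it takes over 125 s, if anything falls off the work surface, if the arm or the gripper's body presses on something with over 40 N, if the wrist force passes 120 N, or if a joint passes its speed limit or range.

## Working session

There is one attempt and no reset: what is moved stays moved. The work goes in short steps, Python scripts to look and compute and a tool call to move; the robot and the scene stay as the last step left them, time stands still between calls to the robot, and variables do not carry over. Pictures are saved under pics/ and viewed, at most 14 in all, crops included, and the job is handed in when it is done.

Besides the shell and the picture viewer there is one more tool, called after ">>>" as name([rows], argument=value, ...), one row to a line, values as JSON. arm_command: Moves the arm, as the interface text tells. Its arguments: {"type":"object","properties":{"motion":{"type":"array","items":{"type":"array","items":{"type":"number"}}},"squeeze":{"type":"number"}},"required":["motion"]}

```bash
ls; mkdir -p pics; python3 - <<'E'
from rig import *
import cv2
for n in("scene","top"):
    cv2.imwrite(f"pics/{n}0.png",get_image(n)); c=get_calibration(n); print(n,c)
s=read_state();print(s)
E
```

```text
pics
scene {'camera_matrix': array([[582.07741707,   0.        , 314.46886385],
       [  0.        , 582.07741707, 242.88242791],
       [  0.        ,   0.        ,   1.        ]]), 'dist': array([0.03808181, 0.        , 0.        , 0.        , 0.        ]), 'R': array([[-0.83305306,  0.5531868 , -0.00263952],
       [ 0.32996562,  0.49305963, -0.80499372],
       [-0.44401046, -0.67147343, -0.59327746]]), 't': array([ 501.22960288, -151.57949477, 1590.00605028])}
top {'camera_matrix': array([[557.75851797,   0.        , 327.63228916],
       [  0.        , 557.75851797, 235.89834342],
       [  0.        ,   0.        ,   1.        ]]), 'dist': array([-0.03764188,  0.        ,  0.        ,  0.        ,  0.        ]), 'R': array([[-2.24590025e-02, -9.99747453e-01,  7.89933631e-04],
       [-9.92591246e-01,  2.22038549e-02, -1.19455463e-01],
       [ 1.19407755e-01, -3.46693175e-03, -9.92839246e-01]]), 't': array([   2.0235422 ,  583.7879612 , 1343.71875291])}
{'time': 0.1, 'joint_pos': array([ 7.00373394e+01,  2.81617003e+01,  8.93476437e+01, -1.39139399e-03,
        6.25493328e+01, -6.05093878e+00]), 'qd': array([-1.12753899e-04,  1.99497490e-02, -9.45165407e-02,  3.40957485e-02,
       -5.60301386e-02,  1.20514063e-01]), 'effort': array([ 2.91208577e-03, -6.13617539e+01, -2.58605307e+01,  6.93804002e-02,
        4.70148353e-02, -4.43105861e-06]), 'tool_pos': array([150.178781  , 606.45817497, 214.10319801]), 'tcp_rot': array([-1.79941520e+02, -4.95807623e-03,  1.66088918e+02]), 'contact_force': array([-0.32980571, -1.44796394, -0.02116739]), 'moment': array([ 0.00073015, -0.01912612,  0.01644488]), 'grip_force': 0.0, 'grip_width': 95.13060456507706}
```

View pics/top0.png

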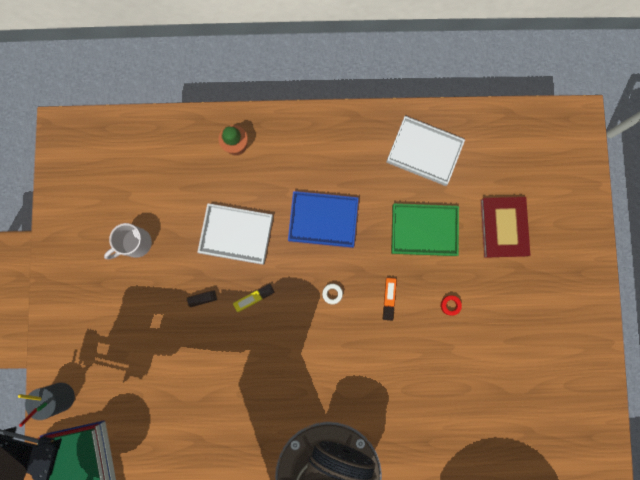

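View pics/scene0.png

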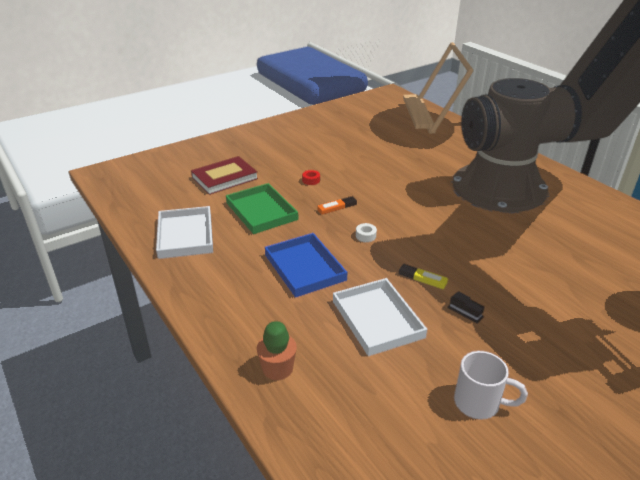

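Look-alikes: the white trays are at top px (236,233) and (426,150). The first is farther left, so it is the one meant. The others are unique: yellow marker (254,298), orange marker (390,298), white tape (333,293), red tape (452,305), stapler (202,298). The white things other than the trays are the mug (127,240) and the white tape. I'll measure with masks and check in one crop.

```bash
cat > h.py <<'E'
from rig import *
import cv2, numpy as np
def ray(n,px,z):
    c=get_calibration(n); p=cv2.undistortPoints(np.array(px,float).reshape(-1,1,2),c["camera_matrix"],c["dist"]).reshape(-1,2)
    R,t=c["R"],c["t"]; C=-R.T@t; d=np.c_[p,np.ones(len(p))]@R
    return C+d*((z-C[2])/d[:,2])[:,None]
def blob(m,near,r=70):
    """largest blob near a pixel -> contour pixels"""
    w=np.zeros_like(m); cv2.circle(w,near,r,255,-1)
    cs,_=cv2.findContours(m&w,cv2.RETR_EXTERNAL,cv2.CHAIN_APPROX_NONE)
    return max(cs,key=cv2.contourArea).reshape(-1,2)
def rect(n,cnt,z):
    P=ray(n,cnt,z)[:,:2].astype(np.float32)
    (c,(a,b),th)=cv2.minAreaRect(P)
    if a<b: a,b,th=b,a,th+90
    return np.round([*c,a,b,(th+90)%180-90],1)
E
cat > m.py <<'E'
from h import *
im=get_image("top"); hsv=cv2.cvtColor(im,cv2.COLOR_BGR2HSV)
def rng(lo,hi): return cv2.inRange(hsv,np.array(lo),np.array(hi))
white=rng((0,0,110),(179,45,255)); 
jobs=dict(blue=(rng((105,120,40),(130,255,255)),(324,218),70,24),green=(rng((45,100,30),(80,255,255)),(426,229),60,24),
 white=(white,(236,233),55,24),
 yellow=(rng((23,120,60),(35,255,255)),(254,298),30,16),orange=(rng((3,210,170),(14,255,255)),(390,298),30,16),
 ycap=(rng((0,0,0),(179,255,38)),(266,292),12,16),ocap=(rng((0,0,0),(179,255,50)),(389,313),14,16),
 red=(rng((0,200,100),(3,255,255))|rng((174,180,80),(179,255,255)),(452,305),20,22),wtape=(rng((0,0,120),(179,70,255)),(333,293),20,22),
 stapler=(rng((0,0,0),(179,255,38)),(202,298),25,33))
vis=im.copy()
for k,(m,p,r,z) in jobs.items():
    c=blob(m,p,r); cv2.drawContours(vis,[c],-1,(255,0,255),1); print(k,rect("top",c,z))
v=cv2.resize(vis[180:335,170:480],None,fx=2.58,fy=2.58,interpolation=cv2.INTER_NEAREST); cv2.imwrite("pics/c1.png",v)
cc=get_calibration("top"); print(-cc["R"].T@cc["t"])
E
python3 m.py
```

```text
blue [ 6.284e+02 -2.000e-01  1.636e+02  1.257e+02  8.320e+01]
green [ 596.7 -255.   166.   126.7   86.6]
white [596.9 220.1 168.  127.6  78.6]
yellow [428.6 191.4  71.8  27.5 -62.6]
orange [ 426.9 -160.1   34.6   24.    -6.7]
ycap [442.  146.    2.5   0.   88.8]
ocap [ 396.5 -157.8   22.5   10.5   43.6]
red [ 407.  -310.1   47.3   44.1   88.6]
wtape [443.3 -18.7  49.3  49.1  88.7]
stapler [425.1 316.9  29.7   6.9 -78.7]
[ 419.05782666   -6.28073083 1403.83177611]
```

View pics/c1.png

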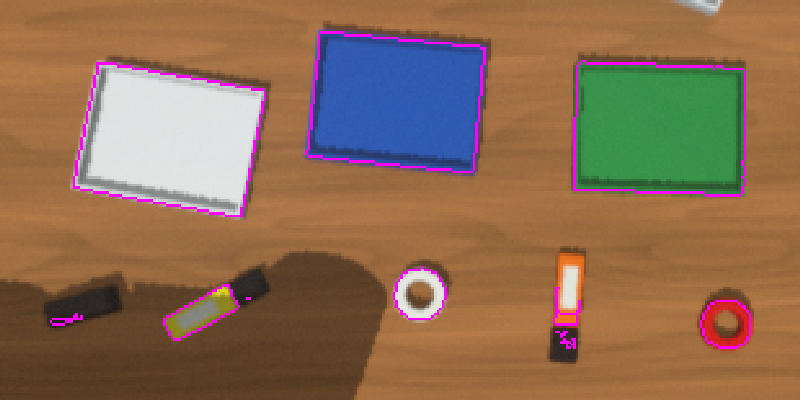

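The crop shows the left white tray and the other trays outlined well, and the yellow body and white tape too. The masks for the orange marker, red tape and stapler need loosening.

```bash
cat > m2.py <<'E'
from h import *
im=get_image("top"); hsv=cv2.cvtColor(im,cv2.COLOR_BGR2HSV)
def rng(lo,hi): return cv2.inRange(hsv,np.array(lo),np.array(hi))
for p in((202,298),(195,300),(210,296),(202,315),(266,292),(389,313),(391,282),(452,297),(460,306),(444,306)): print(p,hsv[p[1],p[0]],end=" ")
dark=rng((0,0,0),(179,110,75)); red=rng((0,215,80),(4,255,255))|rng((170,150,60),(179,255,255))
vis=im.copy()
for k,m,p,r,z in(("stapler",dark,(202,298),25,33),("ycap",dark,(266,292),13,16),("ocap",dark,(389,313),13,16),("orange",rng((5,215,190),(12,255,255))|rng((0,0,150),(179,90,255)),(391,291),18,16),("red",red,(452,305),18,22)):
    c=blob(m,p,r); cv2.drawContours(vis,[c],-1,(255,0,255),1); print(k,rect("top",c,z))
cv2.imwrite("pics/c2.png",cv2.resize(vis[265:335,170:480],None,fx=2.58,fy=2.58,interpolation=cv2.INTER_NEAREST))
E
python3 m2.py
```

```text
(202, 298) [ 0 30 43] (195, 300) [ 8 23 44] (210, 296) [ 4 42 43] (202, 315) [ 15 156  95] (266, 292) [15 33 47] (389, 313) [14 68 49] (391, 282) [ 12 160 233] (452, 297) [  1 218 212] (460, 306) [  1 216 213] (444, 306) [  0 216 215] stapler [437.  301.6  71.   24.4 -77.2]
ycap [452.4 144.9  33.1  25.6 -64.1]
ocap [ 390.7 -156.2   30.4   23.2   -8.3]
orange [ 446.3 -163.    38.2   13.5   -7.2]
red [ 407.  -311.3   44.6   44.2   87.4]
```

View pics/c2.png

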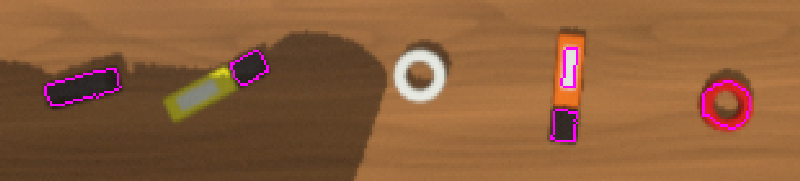

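```bash
cat > plan.py <<'E'
"""plan.py 'x y z yaw n open' ... : rows for each leg (rounded, error carried on)."""
import sys; from h import *
import rig; print({k:v for k,v in vars(rig).items() if 'hold' in k.lower()})
s=read_state(); p=s["tool_pos"].copy(); y=np.radians(s["tcp_rot"][2]); print(round(s["time"],2),p.round(1),s["tcp_rot"].round(1),s["joint_pos"].round(0))
for leg in sys.argv[1:]:
    X,Y,Z,W,n,o=map(float,leg.split()); n=int(n); d=(np.radians(W)-y+np.pi/2)%np.pi-np.pi/2  # half-turn symmetric
    yt=y+d; out=[]
    for i in range(n):
        k=n-i; g=(np.array([X,Y,Z])-p)/k
        l=np.round([np.cos(y)*g[0]+np.sin(y)*g[1], np.sin(y)*g[0]-np.cos(y)*g[1], -g[2]]); a=round(-(yt-y)/k,2)
        p=p+[np.cos(y)*l[0]+np.sin(y)*l[1],np.sin(y)*l[0]-np.cos(y)*l[1],-l[2]]; y-=a
        out.append([*map(int,l),a,int(o)])
    print(leg,"->",p.round(0),round(np.degrees(y)))
    for i in range(0,n,5): print("  ",out[i:i+5])
E
python3 plan.py "436 176 80 -62.6 15 50"
```

```text
{'hold_point_z': 18.8}
0.2 [150.2 606.5 214.3] [-180.    -0.   166.1] [70. 28. 89. -0. 63. -6.]
436 176 80 -62.6 15 50 -> [436. 176.  80.] 117
   [[-25, -23, 9, np.float64(0.06), 50], [-27, -22, 9, np.float64(0.06), 50], [-28, -20, 9, np.float64(0.06), 50], [-29, -18, 9, np.float64(0.06), 50], [-30, -17, 9, np.float64(0.06), 50]]
   [[-31, -15, 9, np.float64(0.05), 50], [-32, -13, 9, np.float64(0.06), 50], [-33, -11, 9, np.float64(0.05), 50], [-33, -10, 9, np.float64(0.06), 50], [-34, -8, 9, np.float64(0.05), 50]]
   [[-34, -6, 9, np.float64(0.06), 50], [-34, -4, 9, np.float64(0.05), 50], [-34, -2, 9, np.float64(0.06), 50], [-34, 0, 9, np.float64(0.05), 50], [-35, 3, 8, np.float64(0.06), 50]]
```

>>> arm_command([
  [-25,-23,9,0.06,50],
  [-27,-22,9,0.06,50],
  [-28,-20,9,0.06,50],
  [-29,-18,9,0.06,50],
  [-30,-17,9,0.06,50],
], squeeze=20)

```text
time: 0.82
tool_pos: [245.5, 462.4, 169.4]
tcp_rot: [180.0, -0.0, 148.8]
contact_force: [0.8, -0.5, -0.8]
grip_width: 52.4
grip_force: 0.0
```

>>> arm_command([
  [-31,-15,9,0.05,50],
  [-32,-13,9,0.06,50],
  [-33,-11,9,0.05,50],
  [-33,-10,9,0.06,50],
  [-34,-8,9,0.05,50],
])

```text
time: 1.45
tool_pos: [340.9, 317.9, 124.4]
tcp_rot: [180.0, -0.0, 133.3]
contact_force: [0.4, 0.5, -0.1]
grip_width: 50.0
grip_force: 0.0
```

>>> arm_command([
  [-34,-6,9,0.06,50],
  [-34,-4,9,0.05,50],
  [-34,-2,9,0.06,50],
  [-34,0,9,0.05,50],
  [-35,3,8,0.06,50],
])

```text
time: 2.08
tool_pos: [437.1, 175.3, 80.3]
tcp_rot: [180.0, -0.0, 117.3]
contact_force: [0.7, 0.4, -0.3]
grip_width: 50.1
grip_force: 0.0
```

```bash
python3 - <<'E'
from h import *
im=get_image("top"); cv2.imwrite("pics/t2.png",cv2.resize(im[180:335,170:480],None,fx=2.58,fy=2.58))
E
python3 plan.py "436 176 3 -62.6 5 50"
```

```text
{'hold_point_z': 18.8}
2.12 [439.  173.2  79.6] [180.   0. 117.] [ 14.  28. 118.  -0.  34. -14.]
436 176 3 -62.6 5 50 -> [436. 176.   3.] 118
   [[1, 0, 15, np.float64(-0.0), 50], [1, 0, 15, np.float64(-0.0), 50], [1, 0, 16, np.float64(-0.0), 50], [0, -1, 15, np.float64(-0.0), 50], [1, 0, 16, np.float64(-0.01), 50]]
```

View pics/t2.png

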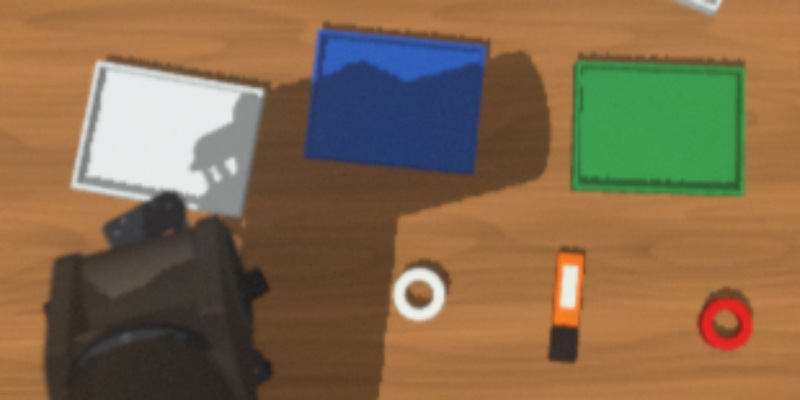

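The gripper hides the yellow marker, as expected; the rest is unmoved. I'll descend, then trim.

>>> arm_command([
  [0,0,0,0,50],
  [0,0,20,0,50],
  [0,0,20,0,50],
  [0,0,10,0,50],
  [0,0,0,0,50],
])

```text
time: 2.75
tool_pos: [436.0, 176.7, 30.4]
tcp_rot: [-179.9, -0.0, 117.4]
contact_force: [-0.2, 0.5, -0.3]
grip_width: 49.7
grip_force: 0.0
```

```bash
python3 plan.py "436 176 3 -62.6 5 50"; python3 - <<'E'
from h import *
im=get_image("scene"); cv2.imwrite("pics/s2.png",cv2.resize(im[200:380,330:570],None,fx=3,fy=3))
E
```

```text
{'hold_point_z': 18.8}
2.75 [436.  176.7  30.4] [-179.9   -0.   117.4] [ 14.  33. 120.   0.  27. -13.]
436 176 3 -62.6 5 50 -> [436. 176.   3.] 117
   [[0, 0, 5, np.float64(0.0), 50], [0, 0, 6, np.float64(0.0), 50], [0, 0, 5, np.float64(0.0), 50], [0, 0, 6, np.float64(0.0), 50], [-1, 0, 5, np.float64(0.0), 50]]
```

View pics/s2.png

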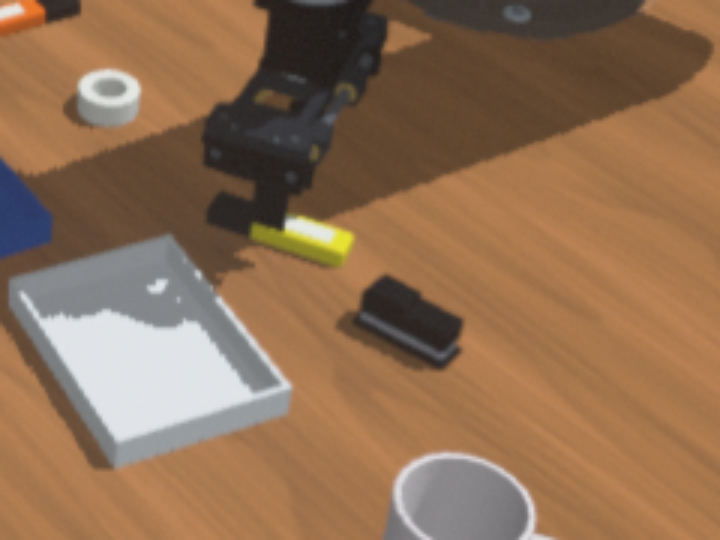

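The fingers straddle the yellow marker (about px 290,235 in the crop). Closing and lifting.

>>> arm_command([
  [0,0,15,0,50],
  [0,0,12,0,50],
  [0,0,0,0,50],
  [0,0,0,0,20],
  [0,0,0,0,20],
])

```text
time: 3.42
tool_pos: [436.6, 176.3, 3.9]
tcp_rot: [180.0, 0.0, 117.4]
contact_force: [-0.3, 0.7, -0.2]
grip_width: 35.3
grip_force: 0.0
```

>>> arm_command([
  [0,0,0,0,20],
  [0,0,0,0,20],
  [0,0,-25,0,20],
  [0,0,-35,0,20],
  [0,0,-17,0,20],
])

```text
time: 4.05
tool_pos: [436.8, 176.4, 82.2]
tcp_rot: [179.9, 0.0, 117.4]
contact_force: [-0.6, -0.8, -1.4]
grip_width: 25.9
grip_force: 20.0
```

```bash
python3 plan.py "605 3 80 83.2 10 20"
```

```text
{'hold_point_z': 18.8}
4.05 [436.8 176.4  82.2] [179.9   0.  117.4] [ 14.  27. 118.   0.  34. -13.]
605 3 80 83.2 10 20 -> [605.   2.  80.] 83
   [[-23, 7, 0, np.float64(0.06), 20], [-23, 8, 0, np.float64(0.06), 20], [-22, 10, 0, np.float64(0.06), 20], [-22, 11, 0, np.float64(0.06), 20], [-21, 12, 0, np.float64(0.06), 20]]
   [[-20, 14, 0, np.float64(0.06), 20], [-19, 15, 1, np.float64(0.06), 20], [-18, 16, 0, np.float64(0.06), 20], [-17, 16, 1, np.float64(0.06), 20], [-17, 18, 0, np.float64(0.06), 20]]
```

>>> arm_command([
  [-23,7,0,0.06,20],
  [-23,8,0,0.06,20],
  [-22,10,0,0.06,20],
  [-22,11,0,0.06,20],
  [-21,12,0,0.06,20],
])

```text
time: 4.68
tool_pos: [521.2, 88.1, 80.6]
tcp_rot: [-180.0, -0.0, 100.1]
contact_force: [-0.3, -0.5, -0.0]
grip_width: 25.9
grip_force: 20.0
```

>>> arm_command([
  [-20,14,0,0.06,20],
  [-19,15,1,0.06,20],
  [-18,16,0,0.06,20],
  [-17,16,1,0.06,20],
  [-17,18,0,0.06,20],
])

```text
time: 5.3
tool_pos: [605.8, 1.2, 78.4]
tcp_rot: [-180.0, -0.0, 82.8]
contact_force: [-0.1, -0.7, 0.5]
grip_width: 25.9
grip_force: 20.0
```

>>> arm_command([
  [0,0,0,0,20],
  [0,0,15,0,20],
  [0,0,15,0,20],
  [0,0,10,0,20],
  [0,0,0,0,20],
])

```text
time: 5.92
tool_pos: [604.4, 2.7, 37.5]
tcp_rot: [-179.9, -0.0, 83.0]
contact_force: [-0.7, 0.6, -0.3]
grip_width: 25.6
grip_force: 20.0
```

```bash
python3 plan.py "605 3 8.5 83.2 5 20"; python3 - <<'E'
from h import *
im=get_image("scene"); cv2.imwrite("pics/s3.png",cv2.resize(im[160:340,210:450],None,fx=3,fy=3))
E
```

```text
{'hold_point_z': 18.8}
5.92 [604.4   2.7  37.5] [-179.9   -0.    83. ] [ -6.  39. 101.   0.  40.   1.]
605 3 8.5 83.2 5 20 -> [605.   3.   8.] 83
   [[0, 0, 6, np.float64(-0.0), 20], [0, 0, 6, np.float64(-0.0), 20], [0, 0, 6, np.float64(-0.0), 20], [0, 0, 5, np.float64(-0.0), 20], [0, 1, 6, np.float64(-0.0), 20]]
```

View pics/s3.png

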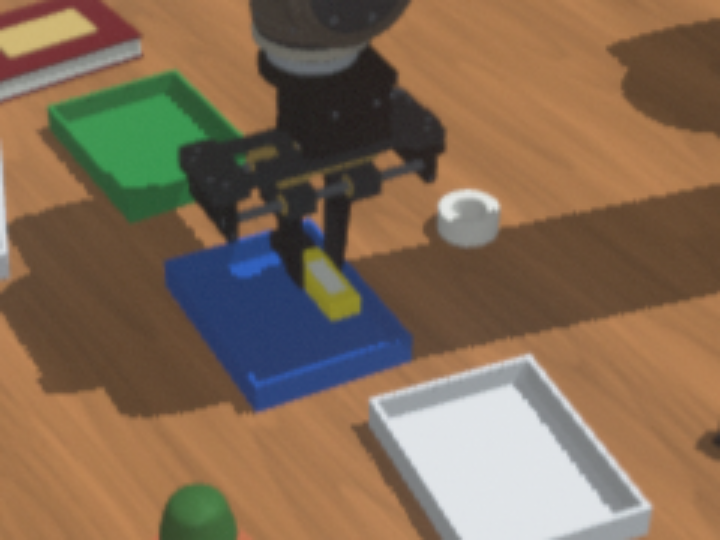

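The yellow marker hangs inside the near half of the blue tray (crop px 330,285), clear of the wall. Setting it down.

>>> arm_command([
  [0,0,14,0,20],
  [0,0,11,0,20],
  [0,0,4,0,20],
  [0,0,0,0,20],
  [0,0,0,0,20],
])

```text
time: 6.6
tool_pos: [605.1, 2.3, 9.9]
tcp_rot: [180.0, -0.0, 83.0]
contact_force: [-0.3, 0.8, -0.3]
grip_width: 25.7
grip_force: 20.0
```

>>> arm_command([
  [0,0,0,0,34],
  [0,0,0,0,34],
  [0,0,-20,0,34],
  [0,0,-30,0,34],
  [0,0,-20,0,34],
])

```text
time: 7.22
tool_pos: [605.2, 2.4, 81.0]
tcp_rot: [179.9, -0.0, 83.0]
contact_force: [0.1, -0.4, -0.3]
grip_width: 33.8
grip_force: 0.0
```

```bash
sed -i 's/a=round(-(yt-y)\/k,2)/a=float(round(-(yt-y)\/k,2))/; s/^import rig;.*$//' plan.py; python3 plan.py "425 -160 80 -6.9 10 50"
```

```text
7.22 [605.2   2.4  81. ] [179.9  -0.   83. ] [-6. 36. 99.  0. 45.  1.]
425 -160 80 -6.9 10 50 -> [ 425. -160.   80.] -7
   [[-18, -16, 0, 0.16, 50], [-21, -13, 0, 0.16, 50], [-22, -9, 0, 0.16, 50], [-24, -6, 0, 0.16, 50], [-24, -2, 0, 0.15, 50]]
   [[-24, 2, 0, 0.16, 50], [-24, 6, 0, 0.15, 50], [-22, 9, 0, 0.16, 50], [-21, 13, 0, 0.15, 50], [-19, 15, 1, 0.16, 50]]
```

>>> arm_command([
  [-18,-16,0,0.16,50],
  [-21,-13,0,0.16,50],
  [-22,-9,0,0.16,50],
  [-24,-6,0,0.16,50],
  [-24,-2,0,0.15,50],
])

```text
time: 7.85
tool_pos: [513.9, -79.0, 79.8]
tcp_rot: [180.0, -0.0, 37.5]
contact_force: [1.0, -0.2, -0.1]
grip_width: 50.1
grip_force: 0.0
```

>>> arm_command([
  [-24,2,0,0.16,50],
  [-24,6,0,0.15,50],
  [-22,9,0,0.16,50],
  [-21,13,0,0.15,50],
  [-19,15,1,0.16,50],
])

```text
time: 8.48
tool_pos: [423.8, -160.5, 78.9]
tcp_rot: [180.0, -0.0, -7.2]
contact_force: [0.0, 0.4, -0.1]
grip_width: 49.9
grip_force: 0.0
```

>>> arm_command([
  [0,0,0,0,50],
  [0,0,20,0,50],
  [0,0,20,0,50],
  [0,0,10,0,50],
  [0,0,0,0,50],
])

```text
time: 9.1
tool_pos: [424.5, -159.6, 28.3]
tcp_rot: [-180.0, 0.0, -6.8]
contact_force: [0.2, -0.7, -0.1]
grip_width: 50.2
grip_force: 0.0
```

```bash
python3 plan.py "425 -160 3 -6.9 5 50"; python3 - <<'E'
from h import *
im=get_image("scene"); cv2.imwrite("pics/s4.png",cv2.resize(im[150:330,210:450],None,fx=3,fy=3))
E
```

```text
9.1 [ 424.5 -159.6   28.3] [-180.     0.    -6.8] [-29.  33. 123.   0.  25.  68.]
425 -160 3 -6.9 5 50 -> [ 425. -160.    3.] -7
   [[0, 0, 5, 0.0, 50], [0, 0, 5, 0.0, 50], [0, 0, 5, 0.0, 50], [0, 0, 5, 0.0, 50], [1, 0, 5, 0.0, 50]]
```

View pics/s4.png

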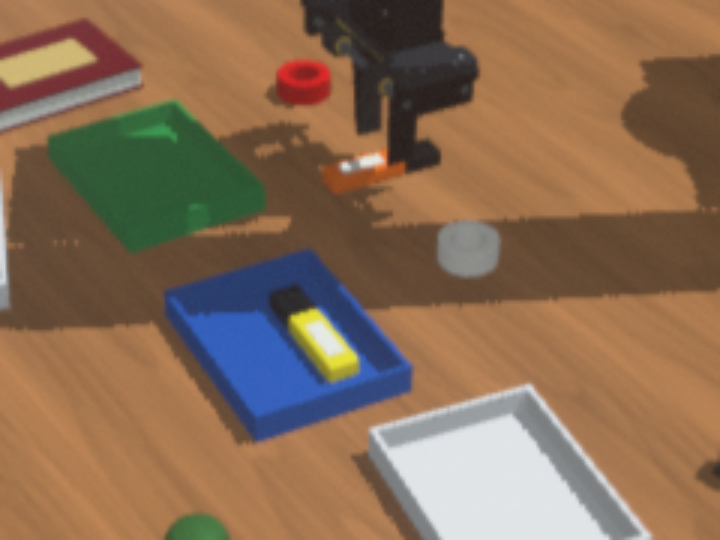

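The yellow marker lies flat and lengthwise in the blue tray (crop px 318,330), and the fingers straddle the orange one (px 385,165).

>>> arm_command([
  [0,0,14,0,50],
  [0,0,11,0,50],
  [0,0,0,0,50],
  [0,0,0,0,20],
  [0,0,0,0,20],
])

```text
time: 9.78
tool_pos: [424.4, -160.0, 3.8]
tcp_rot: [180.0, -0.0, -6.9]
contact_force: [0.5, -0.2, 0.3]
grip_width: 34.8
grip_force: 0.0
```

>>> arm_command([
  [0,0,0,0,20],
  [0,0,0,0,20],
  [0,0,-25,0,20],
  [0,0,-35,0,20],
  [0,0,-17,0,20],
])

```text
time: 10.4
tool_pos: [424.6, -160.1, 82.1]
tcp_rot: [180.0, -0.1, -6.9]
contact_force: [0.1, 0.3, -0.5]
grip_width: 26.1
grip_force: 20.0
```

```bash
python3 plan.py "652 -3 80 83.2 10 20"
```

```text
10.4 [ 424.6 -160.1   82.1] [ 1.8e+02 -1.0e-01 -6.9e+00] [-29.  26. 121.   0.  33.  68.]
652 -3 80 83.2 10 20 -> [652.  -3.  80.] -97
   [[21, -18, 0, 0.16, 20], [17, -21, 0, 0.16, 20], [14, -24, 0, 0.16, 20], [10, -26, 0, 0.16, 20], [6, -27, 0, 0.15, 20]]
   [[1, -28, 0, 0.16, 20], [-3, -27, 1, 0.15, 20], [-7, -27, 0, 0.16, 20], [-11, -25, 1, 0.15, 20], [-15, -24, 0, 0.16, 20]]
```

```bash
sed -i 's/d=(np.radians(W)-y+np.pi\/2)%np.pi-np.pi\/2.*/d=np.radians(W)-y/' plan.py; python3 plan.py "652 -3 80 83.2 10 20"
```

```text
10.4 [ 424.6 -160.1   82.1] [ 1.8e+02 -1.0e-01 -6.9e+00] [-29.  26. 121.   0.  33.  68.]
652 -3 80 83.2 10 20 -> [652.  -3.  80.] 83
   [[21, -18, 0, -0.16, 20], [23, -15, 0, -0.16, 20], [25, -11, 0, -0.16, 20], [27, -7, 0, -0.16, 20], [28, -2, 0, -0.16, 20]]
   [[28, 2, 0, -0.15, 20], [27, 6, 1, -0.16, 20], [25, 10, 0, -0.15, 20], [24, 14, 1, -0.16, 20], [21, 18, 0, -0.15, 20]]
```

>>> arm_command([
  [21,-18,0,-0.16,20],
  [23,-15,0,-0.16,20],
  [25,-11,0,-0.16,20],
  [27,-7,0,-0.16,20],
  [28,-2,0,-0.16,20],
])

```text
time: 11.02
tool_pos: [538.8, -80.7, 80.6]
tcp_rot: [-180.0, 0.0, 39.2]
contact_force: [0.8, 0.2, 0.4]
grip_width: 25.6
grip_force: 20.0
```

>>> arm_command([
  [28,2,0,-0.15,20],
  [27,6,1,-0.16,20],
  [25,10,0,-0.15,20],
  [24,14,1,-0.16,20],
  [21,18,0,-0.15,20],
])

```text
time: 11.65
tool_pos: [652.2, -2.1, 78.4]
tcp_rot: [-180.0, -0.0, 83.3]
contact_force: [0.3, 0.0, -0.6]
grip_width: 25.6
grip_force: 20.0
```

>>> arm_command([
  [0,0,0,0,20],
  [0,0,15,0,20],
  [0,0,15,0,20],
  [0,0,10,0,20],
  [0,0,0,0,20],
])

```text
time: 12.28
tool_pos: [651.1, -3.0, 37.5]
tcp_rot: [-179.9, -0.0, 83.0]
contact_force: [1.4, 0.0, 0.4]
grip_width: 25.9
grip_force: 20.0
```

```bash
python3 plan.py "652 -3 8 83.2 5 20"
```

```text
12.28 [651.1  -3.   37.5] [-179.9   -0.    83. ] [-6. 42. 94.  0. 44.  1.]
652 -3 8 83.2 5 20 -> [652.  -3.   8.] 83
   [[0, 0, 6, -0.0, 20], [0, 0, 6, -0.0, 20], [0, 0, 6, -0.0, 20], [0, 0, 6, -0.0, 20], [0, 1, 5, -0.0, 20]]
```

>>> arm_command([
  [0,0,14,0,20],
  [0,0,11,0,20],
  [0,0,5,0,20],
  [0,0,0,0,20],
  [0,0,0,0,20],
])

```text
time: 12.9
tool_pos: [651.8, -2.8, 8.6]
tcp_rot: [180.0, -0.0, 83.0]
contact_force: [0.1, 0.8, -0.3]
grip_width: 25.9
grip_force: 20.0
```

>>> arm_command([
  [0,0,0,0,34],
  [0,0,0,0,34],
  [0,0,-20,0,34],
  [0,0,-30,0,34],
  [0,0,-20,0,34],
])

```text
time: 13.52
tool_pos: [652.3, -2.8, 81.4]
tcp_rot: [179.9, -0.0, 83.0]
contact_force: [0.1, 0.3, -0.5]
grip_width: 34.2
grip_force: 0.0
```

```bash
python3 plan.py "443 -19 80 86.6 5 75"
```

```text
13.53 [652.3  -2.8  81.4] [179.9  -0.   83. ] [-6. 39. 92.  0. 49.  1.]
443 -19 80 86.6 5 75 -> [443. -19.  80.] 86
   [[-8, -41, 0, -0.01, 75], [-8, -41, 0, -0.01, 75], [-8, -41, 0, -0.01, 75], [-7, -42, 1, -0.02, 75], [-6, -42, 0, -0.01, 75]]
```

>>> arm_command([
  [-8,-41,0,-0.01,75],
  [-8,-41,0,-0.01,75],
  [-8,-41,0,-0.01,75],
  [-7,-42,1,-0.02,75],
  [-6,-42,0,-0.01,75],
])

```text
time: 14.15
tool_pos: [441.1, -19.0, 78.8]
tcp_rot: [179.9, 0.0, 86.5]
contact_force: [1.3, -0.2, 0.0]
grip_width: 74.2
grip_force: 0.0
```

>>> arm_command([
  [0,0,0,0,75],
  [0,0,20,0,75],
  [0,0,20,0,75],
  [0,0,10,0,75],
  [0,0,0,0,75],
])

```text
time: 14.78
tool_pos: [442.5, -19.0, 27.6]
tcp_rot: [-180.0, -0.0, 86.5]
contact_force: [-0.1, -0.3, 0.1]
grip_width: 75.0
grip_force: 0.0
```

```bash
python3 plan.py "443 -19 4 86.6 5 75"; python3 - <<'E'
from h import *
im=get_image("scene"); cv2.imwrite("pics/s5.png",cv2.resize(im[150:330,210:450],None,fx=3,fy=3))
E
```

```text
14.78 [442.5 -19.   27.6] [-180.    -0.    86.5] [-11.  32. 124.   0.  24.  -7.]
443 -19 4 86.6 5 75 -> [443. -19.   4.] 86
   [[0, 0, 5, -0.0, 75], [0, 0, 5, -0.0, 75], [0, 0, 5, -0.0, 75], [0, 0, 4, -0.0, 75], [0, 0, 5, -0.0, 75]]
```

View pics/s5.png

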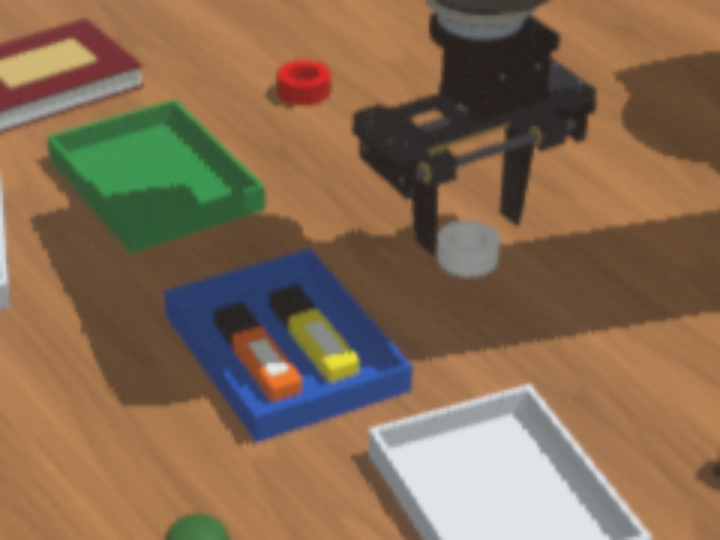

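Both highlighters are flat and parallel in the blue tray (crop px 258,350 and 315,335), and the fingers straddle the white tape (px 467,248).

>>> arm_command([
  [0,0,13,0,75],
  [0,0,11,0,75],
  [0,0,0,0,75],
  [0,0,0,0,44],
  [0,0,0,0,44],
])

```text
time: 15.45
tool_pos: [442.2, -19.0, 3.8]
tcp_rot: [180.0, -0.0, 86.4]
contact_force: [0.6, -0.3, 0.3]
grip_width: 60.7
grip_force: 0.0
```

>>> arm_command([
  [0,0,0,0,44],
  [0,0,0,0,44],
  [0,0,-25,0,44],
  [0,0,-35,0,44],
  [0,0,-17,0,44],
])

```text
time: 16.08
tool_pos: [442.4, -19.0, 82.1]
tcp_rot: [179.9, 0.0, 86.5]
contact_force: [-0.1, -0.2, -1.0]
grip_width: 49.2
grip_force: 20.0
```

```bash
python3 plan.py "599 -219 80 86.6 9 44"
```

```text
16.07 [442.4 -19.   82.1] [179.9   0.   86.5] [-11.  26. 122.   0.  32.  -7.]
599 -219 80 86.6 9 44 -> [ 599. -219.   80.] 86
   [[-21, 19, 0, -0.0, 44], [-21, 19, 0, -0.0, 44], [-21, 19, 0, -0.0, 44], [-21, 19, 0, -0.0, 44], [-21, 19, 0, -0.0, 44]]
   [[-21, 18, 1, -0.0, 44], [-21, 19, 0, -0.0, 44], [-21, 18, 1, -0.0, 44], [-22, 19, 0, -0.0, 44]]
```

>>> arm_command([
  [-21,19,0,0,44],
  [-21,19,0,0,44],
  [-21,19,0,0,44],
  [-21,19,0,0,44],
  [-21,19,0,0,44],
])

```text
time: 16.7
tool_pos: [530.8, -130.4, 80.6]
tcp_rot: [-180.0, -0.0, 86.4]
contact_force: [0.6, 0.3, 0.5]
grip_width: 49.5
grip_force: 20.0
```

>>> arm_command([
  [-21,18,1,0,44],
  [-21,19,0,0,44],
  [-21,18,1,0,44],
  [-22,19,0,0,44],
  [0,0,0,0,44],
])

```text
time: 17.32
tool_pos: [599.4, -220.3, 78.2]
tcp_rot: [180.0, 0.0, 86.4]
contact_force: [-0.8, 0.9, -1.3]
grip_width: 49.6
grip_force: 20.0
```

>>> arm_command([
  [0,0,15,0,44],
  [0,0,15,0,44],
  [0,0,10,0,44],
  [0,0,0,0,44],
  [0,0,0,0,44],
])

```text
time: 17.95
tool_pos: [599.1, -219.0, 38.8]
tcp_rot: [180.0, 0.0, 86.5]
contact_force: [0.3, 1.0, -0.4]
grip_width: 49.2
grip_force: 20.0
```

```bash
python3 plan.py "599 -219 8 86.6 5 44"; python3 - <<'E'
from h import *
im=get_image("scene"); cv2.imwrite("pics/s6.png",cv2.resize(im[130:310,190:430],None,fx=3,fy=3))
E
```

```text
17.95 [ 599.1 -219.    38.8] [180.    0.   86.5] [-26.  41.  96.   0.  43. -22.]
599 -219 8 86.6 5 44 -> [ 599. -219.    8.] 86
   [[0, 0, 6, -0.0, 44], [0, 0, 6, -0.0, 44], [0, 0, 6, -0.0, 44], [0, 0, 6, -0.0, 44], [0, 0, 7, -0.0, 44]]
```

View pics/s6.png

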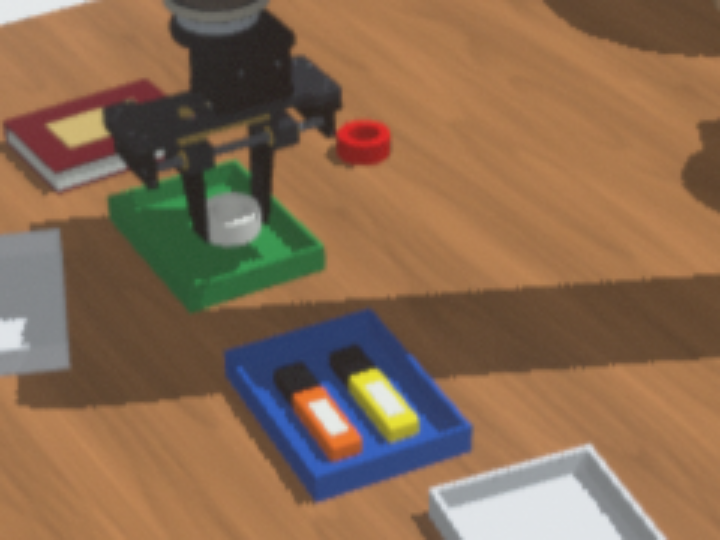

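The white tape hangs level inside the green tray (crop px 232,220). Lowering and releasing.

>>> arm_command([
  [0,0,15,0,44],
  [0,0,11,0,44],
  [0,0,5,0,44],
  [0,0,0,0,44],
  [0,0,0,0,44],
])

```text
time: 18.62
tool_pos: [599.0, -219.1, 7.3]
tcp_rot: [-180.0, -0.0, 86.4]
contact_force: [-0.5, 1.0, -0.5]
grip_width: 49.5
grip_force: 20.0
```

>>> arm_command([
  [0,0,0,0,60],
  [0,0,0,0,60],
  [0,0,-20,0,60],
  [0,0,-30,0,60],
  [0,0,-20,0,60],
])

```text
time: 19.25
tool_pos: [599.5, -219.3, 80.3]
tcp_rot: [179.9, 0.0, 86.4]
contact_force: [0.3, -0.9, 0.8]
grip_width: 60.0
grip_force: 0.0
```

```bash
python3 plan.py "407 -311 80 86.6 5 75"
```

```text
19.25 [ 599.5 -219.3   80.3] [179.9   0.   86.4] [-26.  38.  95.   0.  48. -22.]
407 -311 80 86.6 5 75 -> [ 407. -311.   80.] 86
   [[-21, -37, 0, -0.0, 75], [-21, -37, 0, -0.0, 75], [-20, -37, 0, -0.0, 75], [-21, -38, 0, -0.0, 75], [-20, -37, 0, -0.0, 75]]
```

>>> arm_command([
  [-21,-37,0,0,75],
  [-21,-37,0,0,75],
  [-20,-37,0,0,75],
  [-21,-38,0,0,75],
  [-20,-37,0,0,75],
])

```text
time: 19.88
tool_pos: [406.0, -311.0, 79.0]
tcp_rot: [179.9, 0.1, 86.5]
contact_force: [-0.0, -0.9, -0.3]
grip_width: 74.9
grip_force: 0.0
```

>>> arm_command([
  [0,0,0,0,75],
  [0,0,20,0,75],
  [0,0,20,0,75],
  [0,0,10,0,75],
  [0,0,0,0,75],
])

```text
time: 20.5
tool_pos: [407.4, -310.1, 27.6]
tcp_rot: [-180.0, -0.0, 86.5]
contact_force: [0.3, -0.1, -0.4]
grip_width: 75.0
grip_force: 0.0
```

```bash
python3 plan.py "407 -311 4 86.6 5 75"; python3 - <<'E'
from h import *
im=get_image("scene"); cv2.imwrite("pics/s7.png",cv2.resize(im[110:260,190:390],None,fx=3.5,fy=3.5))
E
```

```text
20.5 [ 407.4 -310.1   27.6] [-180.    -0.    86.5] [-45.  35. 115.   0.  30. -41.]
407 -311 4 86.6 5 75 -> [ 407. -311.    4.] 86
   [[0, 0, 5, -0.0, 75], [0, 0, 5, -0.0, 75], [0, 0, 5, -0.0, 75], [0, 0, 4, -0.0, 75], [-1, 0, 5, -0.0, 75]]
```

View pics/s7.png

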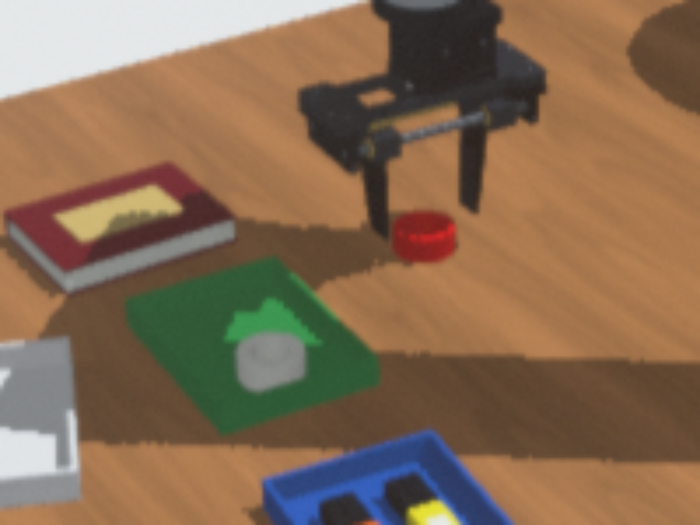

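The white tape lies flat in the green tray (crop px 270,360), and the red tape sits between the open fingers (px 425,238).

>>> arm_command([
  [0,0,13,0,75],
  [-1,0,11,0,75],
  [0,0,0,0,75],
  [0,0,0,0,44],
  [0,0,0,0,44],
])

```text
time: 21.18
tool_pos: [407.0, -311.4, 3.8]
tcp_rot: [180.0, 0.0, 86.4]
contact_force: [0.3, 0.9, 0.4]
grip_width: 60.3
grip_force: 0.0
```

>>> arm_command([
  [0,0,0,0,44],
  [0,0,0,0,44],
  [0,0,-25,0,44],
  [0,0,-35,0,44],
  [0,0,-17,0,44],
])

```text
time: 21.8
tool_pos: [407.2, -311.6, 82.2]
tcp_rot: [179.9, 0.1, 86.5]
contact_force: [0.4, 0.2, -0.4]
grip_width: 50.1
grip_force: 20.0
```

```bash
python3 plan.py "594 -291 80 86.6 7 44"
```

```text
21.8 [ 407.2 -311.6   82.2] [1.799e+02 1.000e-01 8.650e+01] [-45.  30. 113.   0.  37. -41.]
594 -291 80 86.6 7 44 -> [ 594. -291.   80.] 86
   [[5, 26, 0, -0.0, 44], [5, 27, 0, -0.0, 44], [4, 26, 0, -0.0, 44], [5, 27, 1, -0.0, 44], [4, 26, 0, -0.0, 44]]
   [[5, 27, 1, -0.0, 44], [4, 26, 0, -0.0, 44]]
```

>>> arm_command([
  [5,26,0,0,44],
  [5,27,0,0,44],
  [4,26,0,0,44],
  [5,27,1,0,44],
  [4,26,0,0,44],
])

```text
time: 22.42
tool_pos: [540.8, -296.2, 79.5]
tcp_rot: [-180.0, -0.0, 86.5]
contact_force: [-0.6, 0.2, 0.1]
grip_width: 49.9
grip_force: 20.0
```

>>> arm_command([
  [5,27,1,0,44],
  [4,26,0,0,44],
  [0,0,0,0,44],
  [0,0,20,0,44],
  [0,0,20,0,44],
])

```text
time: 23.05
tool_pos: [592.5, -290.8, 36.9]
tcp_rot: [-179.9, -0.0, 86.4]
contact_force: [0.3, -0.6, -0.5]
grip_width: 49.5
grip_force: 20.0
```

>>> arm_command([
  [0,0,0,0,44],
  [0,0,0,0,44],
  [0,0,0,0,44],
  [0,0,0,0,44],
  [0,0,0,0,44],
])

```text
time: 23.68
tool_pos: [593.6, -290.9, 38.9]
tcp_rot: [180.0, 0.0, 86.4]
contact_force: [0.4, 0.8, -0.3]
grip_width: 49.7
grip_force: 20.0
```

```bash
python3 plan.py "594 -291 8 86.6 5 44"
```

```text
23.68 [ 593.6 -290.9   38.9] [180.    0.   86.4] [-32.  42.  92.   0.  45. -28.]
594 -291 8 86.6 5 44 -> [ 594. -291.    8.] 86
   [[0, 0, 6, -0.0, 44], [0, 0, 6, -0.0, 44], [0, 0, 6, -0.0, 44], [0, 0, 6, -0.0, 44], [0, 0, 7, -0.0, 44]]
```

>>> arm_command([
  [0,0,15,0,44],
  [0,0,11,0,44],
  [0,0,5,0,44],
  [0,0,0,0,44],
  [0,0,0,0,44],
])

```text
time: 24.3
tool_pos: [593.5, -290.8, 7.2]
tcp_rot: [-180.0, -0.0, 86.4]
contact_force: [0.8, -0.1, -0.5]
grip_width: 49.8
grip_force: 20.0
```

>>> arm_command([
  [0,0,0,0,60],
  [0,0,0,0,60],
  [0,0,-20,0,60],
  [0,0,-30,0,60],
  [0,0,-40,0,60],
])

```text
time: 24.92
tool_pos: [593.4, -290.7, 99.4]
tcp_rot: [-180.0, -0.0, 86.4]
contact_force: [-0.4, -0.6, -0.8]
grip_width: 60.3
grip_force: 0.0
```

```bash
python3 plan.py "437 302 90 102.8 15 50"
```

```text
24.93 [ 593.4 -290.7   99.4] [-180.    -0.    86.4] [-32.  38.  90.   0.  52. -28.]
437 302 90 102.8 15 50 -> [437. 302.  90.] 103
   [[39, -13, 1, -0.02, 50], [39, -12, 1, -0.02, 50], [39, -11, 1, -0.02, 50], [40, -11, 1, -0.02, 50], [40, -10, 0, -0.02, 50]]
   [[40, -9, 1, -0.02, 50], [40, -8, 0, -0.02, 50], [40, -7, 1, -0.02, 50], [40, -6, 0, -0.02, 50], [40, -6, 1, -0.02, 50]]
   [[41, -5, 0, -0.02, 50], [41, -4, 1, -0.02, 50], [41, -3, 0, -0.02, 50], [40, -3, 1, -0.01, 50], [41, -2, 0, -0.02, 50]]
```

>>> arm_command([
  [39,-13,1,-0.02,50],
  [39,-12,1,-0.02,50],
  [39,-11,1,-0.02,50],
  [40,-11,1,-0.02,50],
  [40,-10,0,-0.02,50],
])

```text
time: 25.55
tool_pos: [540.7, -91.5, 95.0]
tcp_rot: [179.9, 0.0, 92.2]
contact_force: [0.3, 0.5, -0.2]
grip_width: 50.1
grip_force: 0.0
```

>>> arm_command([
  [40,-9,1,-0.02,50],
  [40,-8,0,-0.02,50],
  [40,-7,1,-0.02,50],
  [40,-6,0,-0.02,50],
  [40,-6,1,-0.02,50],
])

```text
time: 26.18
tool_pos: [489.4, 105.3, 92.0]
tcp_rot: [179.9, 0.0, 97.9]
contact_force: [-0.0, 0.3, -0.3]
grip_width: 49.9
grip_force: 0.0
```

>>> arm_command([
  [41,-5,0,-0.02,50],
  [41,-4,1,-0.02,50],
  [41,-3,0,-0.02,50],
  [40,-3,1,-0.01,50],
  [41,-2,0,-0.02,50],
])

```text
time: 26.8
tool_pos: [436.8, 303.5, 90.0]
tcp_rot: [179.9, -0.0, 103.1]
contact_force: [-0.4, -0.5, -0.1]
grip_width: 49.8
grip_force: 0.0
```

>>> arm_command([
  [0,0,0,0,50],
  [0,0,20,0,50],
  [0,0,20,0,50],
  [0,0,0,0,50],
  [0,0,0,0,50],
])

```text
time: 27.42
tool_pos: [437.4, 301.8, 49.6]
tcp_rot: [179.9, -0.0, 103.0]
contact_force: [0.4, -0.8, 0.4]
grip_width: 50.1
grip_force: 0.0
```

```bash
python3 plan.py "437 302 5 102.8 5 50"; python3 - <<'E'
from h import *
im=get_image("scene"); a=cv2.resize(im[220:380,370:570],None,fx=2,fy=2); b=cv2.resize(im[150:310,190:390],None,fx=2,fy=2)
cv2.imwrite("pics/s8.png",np.hstack([a,b]))
E
```

```text
27.43 [437.4 301.8  49.6] [179.9  -0.  103. ] [ 27.  34. 111.   0.  35.  14.]
437 302 5 102.8 5 50 -> [437. 302.   5.] 103
   [[0, 0, 9, 0.0, 50], [0, 0, 9, 0.0, 50], [0, 0, 9, 0.0, 50], [0, 0, 9, 0.0, 50], [0, 0, 9, 0.0, 50]]
```

View pics/s8.png

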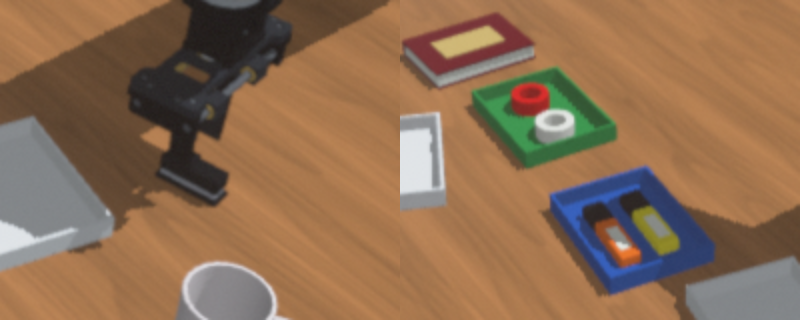

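Both tapes lie flat in the green tray (right half, px 530,97 and 555,125), and the stapler (left half, px 195,178) sits between the fingers.

>>> arm_command([
  [0,0,20,0,50],
  [0,0,15,0,50],
  [0,0,9,0,50],
  [0,0,0,0,50],
  [0,0,0,0,18],
], squeeze=25)

```text
time: 28.1
tool_pos: [437.1, 302.1, 5.0]
tcp_rot: [180.0, -0.0, 103.1]
contact_force: [0.1, 0.4, 0.3]
grip_width: 44.3
grip_force: 0.0
```

>>> arm_command([
  [0,0,0,0,18],
  [0,0,0,0,18],
  [0,0,0,0,18],
  [0,0,0,0,18],
  [0,0,-20,0,18],
])

```text
time: 28.72
tool_pos: [436.3, 301.6, 23.8]
tcp_rot: [-179.9, 0.0, 103.1]
contact_force: [0.7, 0.3, -1.5]
grip_width: 25.0
grip_force: 25.0
```

>>> arm_command([
  [0,0,-30,0,18],
  [0,0,-25,0,18],
  [0,0,0,0,18],
  [0,0,0,0,18],
  [0,0,0,0,18],
])

```text
time: 29.35
tool_pos: [436.5, 301.8, 78.6]
tcp_rot: [-179.9, 0.0, 103.1]
contact_force: [-0.1, 0.1, -1.6]
grip_width: 24.4
grip_force: 25.0
```

```bash
python3 plan.py "597 220 80 78.6 9 18"
```

```text
29.35 [436.5 301.8  78.6] [-179.9    0.   103.1] [ 28.  31. 110.   0.  39.  14.]
597 220 80 78.6 9 18 -> [597. 220.  80.] 78
   [[-13, 15, 0, 0.05, 18], [-12, 16, 0, 0.05, 18], [-11, 17, 0, 0.05, 18], [-10, 17, 0, 0.05, 18], [-10, 18, 0, 0.05, 18]]
   [[-9, 18, 0, 0.04, 18], [-8, 18, 0, 0.05, 18], [-7, 19, -1, 0.04, 18], [-6, 19, 0, 0.05, 18]]
```

>>> arm_command([
  [-13,15,0,0.05,18],
  [-12,16,0,0.05,18],
  [-11,17,0,0.05,18],
  [-10,17,0,0.05,18],
  [-10,18,0,0.05,18],
])

```text
time: 29.98
tool_pos: [527.9, 256.1, 79.6]
tcp_rot: [-180.0, -0.0, 88.5]
contact_force: [-0.2, -0.1, -0.4]
grip_width: 24.5
grip_force: 25.0
```

>>> arm_command([
  [-9,18,0,0.04,18],
  [-8,18,0,0.05,18],
  [-7,19,-1,0.04,18],
  [-6,19,0,0.05,18],
  [0,0,0,0,18],
])

```text
time: 30.6
tool_pos: [599.0, 219.7, 80.4]
tcp_rot: [180.0, -0.0, 78.3]
contact_force: [-0.7, 0.6, -1.8]
grip_width: 24.8
grip_force: 25.0
```

>>> arm_command([
  [0,0,20,0,18],
  [0,0,20,0,18],
  [0,0,0,0,18],
  [0,0,0,0,18],
  [0,0,0,0,18],
])

```text
time: 31.22
tool_pos: [598.1, 220.7, 41.6]
tcp_rot: [179.9, -0.0, 78.4]
contact_force: [0.4, 0.5, -0.8]
grip_width: 24.6
grip_force: 25.0
```

```bash
python3 plan.py "597 220 9 78.6 5 18"; python3 - <<'E'
from h import *
im=get_image("scene"); cv2.imwrite("pics/s9.png",cv2.resize(im[220:380,300:500],None,fx=3,fy=3))
E
```

```text
31.23 [598.1 220.7  41.6] [179.9  -0.   78.4] [14. 41. 96.  0. 43. 26.]
597 220 9 78.6 5 18 -> [597. 220.   9.] 78
   [[0, 0, 7, -0.0, 18], [0, 0, 6, -0.0, 18], [0, 0, 7, -0.0, 18], [0, 0, 6, -0.0, 18], [-1, -1, 7, -0.0, 18]]
```

View pics/s9.png

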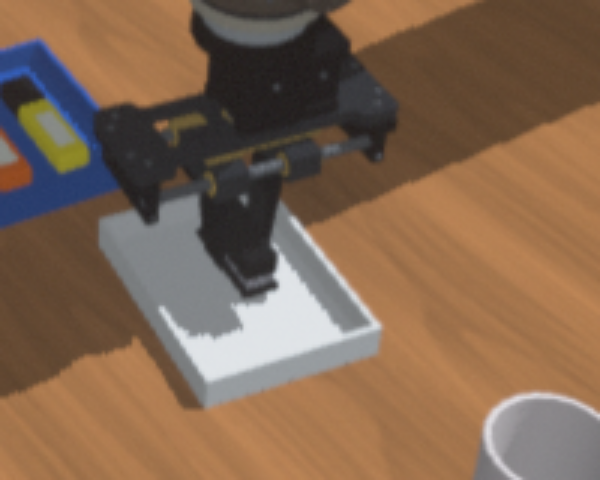

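The stapler is upright over the white tray's middle (crop px 240,260). Lowering, releasing and retreating.

>>> arm_command([
  [0,0,15,0,18],
  [0,0,11,0,18],
  [0,0,4,0,18],
  [0,0,2,0,18],
  [0,0,0,0,18],
])

```text
time: 31.9
tool_pos: [597.6, 220.4, 8.9]
tcp_rot: [-180.0, 0.0, 78.4]
contact_force: [-2.5, -0.7, 3.4]
grip_width: 24.8
grip_force: 25.0
```

>>> arm_command([
  [0,0,0,0,18],
  [0,0,0,0,40],
  [0,0,0,0,40],
  [0,0,0,0,40],
  [0,0,-20,0,40],
])

```text
time: 32.52
tool_pos: [597.2, 220.3, 28.1]
tcp_rot: [-179.9, 0.1, 78.4]
contact_force: [-0.5, -1.1, 0.9]
grip_width: 40.1
grip_force: 0.0
```

>>> arm_command([
  [0,0,-30,0,40],
  [0,0,-40,0,40],
  [0,-40,-40,0,40],
  [0,-40,-30,0,40],
  [0,-40,0,0,40],
])

```text
time: 33.15
tool_pos: [480.0, 245.1, 172.2]
tcp_rot: [179.7, -0.2, 78.4]
contact_force: [-0.1, 0.8, -0.7]
grip_width: 40.0
grip_force: 0.0
```

>>> arm_command([
  [0,-40,0,0,40],
  [0,-20,0,0,40],
  [0,0,0,0,40],
  [0,0,0,0,40],
  [0,0,0,0,40],
])

```text
time: 33.78
tool_pos: [422.5, 256.5, 168.5]
tcp_rot: [180.0, -0.0, 78.4]
contact_force: [0.1, -1.3, -0.5]
grip_width: 39.9
grip_force: 0.0
```

```bash
python3 - <<'E'
from h import *
im=get_image("scene"); cv2.imwrite("pics/s10.png",cv2.resize(im[150:390,140:460],None,fx=2.4,fy=2.4))
E
```

```text
(no output)
```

View pics/s10.png

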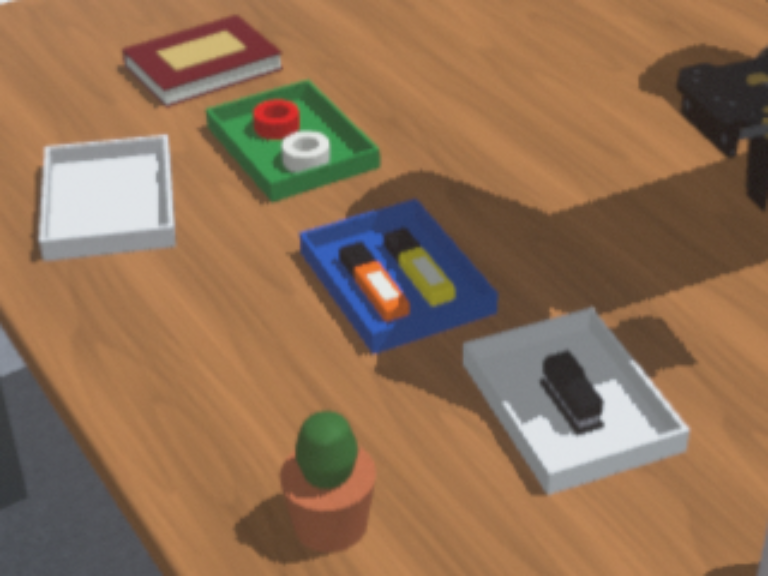

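All five items rest flat in their trays: highlighters at px (375,280) and (425,270), tapes at (277,118) and (306,150), stapler upright at (572,390). The book has not moved.

```bash
python3 -c "
from rig import *
print(close_job())"
```

```text
the job is handed in; nothing more can be done
None
```

The job is handed in, with both highlighters in the blue tray, both tapes in the green tray, the stapler upright in the left white tray, and the mug and book left alone, in about 34 s of robot time.

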